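Sort a jar and a tin into their stock boxes

ROBOT

A 6-joint arm with a two-finger parallel gripper is mounted at the origin on the work surface. World frame = base frame: x ahead of the robot, y to its left, z up, the work surface at z = 0. Lengths are in m, angles in rad, forces in N, time in s.
With the tool pointing down it reaches from about 0.35 to 0.85 m from the base axis. Payload 8.1 kg.
Tool frame: the origin (TCP) lies at the very end of the fingers, on their centre line; the grasp point (between the pads) lies 19 mm behind it; z points along the fingers, y is the direction in which the jaws open and shut (so a half turn about z gives the same grasp; the last joint's range is limited). The gripper opens to 93 mm and grips with 3 to 60 N. Pads are 15 mm wide; open, the fingers measure 128 mm over their backs; the gripper's body (75 mm by 188 mm) begins 65 mm behind the grasp point.
Start: joints at [-1.317, 0.13, 1.488, -0, 1.523, -0.085], TCP at [0.199, -0.566, 0.219] pointing down, gripper open.
Joint ranges: [-2.96, 2.96], [-0.89, 2.26], [0.02, 2.5], [-1.34, 4.48], [0, 2.73], [-2.66, 2.66]. Speed limits (rad/s): [2.39, 2.39, 2.79, 3.14, 3.14, 3.14].

INTERFACE

Orientations are given as a rotation vector (axis times angle).
In Python, from plant import read_state, read_camera, close_job gives the robot as it stands.
- The arm moves only by the tool jog_arm, never from a script. Its argument "motion" is one flat list of numbers, 7 for each row, row after row: the opening, from 0 (shut) to 1 (fully open), then the shift along the tool's x, y, z scaled (see below), then the turn, a rotation vector about the tool's x, y, z scaled (see below). A call has 1 to 8 rows; each row is the pose to reach, as a shift and turn from the pose measured when the call began, along the tool's axes at that moment; what a row does not reach only later rows make up. The controller multiplies each number of a shift by 0.5 m and each number of a turn by 90 degrees. A row lasts 1/10 s, in which the tool goes at most 50 mm and 8.59 degrees, less where a joint would pass 70% of its speed; a pose out of reach is approached as far as the arm can. A call with a number of a shift or a turn outside -1 to 1 is refused whole. A call with a gripper value outside its range is refused whole. The fingers move at their own pace and stop on an object; "grip_force" is the grip in N (left out, the last holds). Time passes only in rows, so rows that repeat a pose let the fingers close. It gives the time, the measured TCP pose, the force and the opening at its end, in the units of the state.
- read_state(): the state, without advancing time (a new reading comes with each control period).
- read_camera(name): name is "side" or "top"; returns a dict with "frame" (480x640x3 uint8, red, green, blue), "vertical_fov" (degrees; the focal length in pixels is half the picture's height over the tangent of half this angle, whatever the lens; pixels are square), "cx", "cy" (the principal point, pixels), "dist_coeffs" ([k1, k2, p1, p2, k3] as OpenCV has them; the pictures are not rectified), "world_from_camera" (4x4, takes a point from camera to world coordinates). Camera axes: x right, y down, z forward; pixel columns grow to the right and rows downward; lengths in m; the calibration is good to about 2 mm. A picture is of the moment at which its call begins. There is no depth.
- close_job(): hands the job in, once; it reports no verdict.
The state is a dict: "t": time; "q": joint angles; "dq": joint speeds; "joint_torque": joint torques, N m; "tool_pos": TCP position; "orientation": TCP orientation; "force": force on the tool from outside, world axes, zero at the start; "wrist_torque": the same for the moment, N m; "opening": finger opening in m.
Only numpy, scipy, OpenCV 4.12 (cv2) and the standard library are available. Lean on these libraries where they do the work, as an engineer would, in place of code of your own. Each camera call takes 0.05 s, during which the arm holds its last target.

TASK

Sort the last two goods on the shop counter back into stock: stand the brown glass jar with the red lid upright in the free part of the blue plastic crate with the other jars, and the tin with the yellow band upright in the free part of the cardboard carton with the other tins. Set each one down on the floor of its box and let go, without dropping it; the green jar and the blue tin are sold and are not part of this job.

Things in the scene. Friction and masses are not known exactly. Their poses are not given: they have to be found in the camera images.
- jar: Brown glass jar with a red lid and a pale paper label, standing upright: 56 mm in diameter, 85 mm tall (the lid, the top 15 mm, is 52 mm across), about 0.2 kg. Origin at the centre of its underside, z up. Stands on the counter in front of the robot among a green jar with a white lid and a blue tin of the same sizes.
- tin: Food tin of bare steel with a yellow band and yellow lid, standing upright: 54 mm in diameter, 75 mm tall, about 0.2 kg. Origin at the centre of its underside, z up. Stands near the jar; a tin like it with blue band and lid is not part of the job.
- crate: Blue plastic crate, open-topped, for jars: 260 (x) by 172 (y) by 65 mm tall, walls and floor 6 mm; fixed. Origin: centre of underside; z up. A 55 mm high cross wall parts it: the cell at -x (robot side) is full, two fixed red-lidded jars reaching 91 mm above the counter; the free part, 168 by 160 mm inside, is centred at x = +40 mm, y = 0. Left or right of the robot, turned up to 12 degrees.
- carton: Brown cardboard carton, open-topped, flaps folded down, for tins: 260 (x) by 172 (y) by 65 mm tall, walls and floor 6 mm; fixed. Origin: centre of underside; z up. A 55 mm high cross wall parts it: the cell at -x (robot side) is full, two fixed yellow-banded tins reaching 81 mm above the counter; the free part, 168 by 160 mm inside, is centred at x = +40 mm, y = 0. Left or right of the robot, turned up to 12 degrees.
Mind the look-alikes: they are no part of the job. Of the things that look like the jar, take the one that is nearest to the robot's base at the start.

How it is judged:
By the outcome, as a careful person would: the job done as asked, in the order asked, and still so for the second after the job is handed in, with the robot touching nothing.
It also fails if it takes over 58 s, if anything falls off the work surface, if the arm or the gripper's body presses on something with over 40 N, if the wrist force passes 120 N, or if a joint passes its speed limit or range.

## Working session

There is one attempt and no reset: what is moved stays moved. The work goes in short steps, Python scripts to look and compute and a tool call to move; the robot and the scene stay as the last step left them, time stands still between calls to the robot, and variables do not carry over. Pictures are saved under pics/ and viewed, and the job is handed in when it is done.

Besides the shell and the picture viewer there is one more tool, called after "Request:" in YAML: its name, and indented under it one key for each argument. jog_arm: Moves the arm, as the interface text tells. Its arguments: {"type":"object","properties":{"motion":{"type":"array","items":{"type":"number"}},"grip_force":{"type":"number"}},"required":["motion"]}

```bash
mkdir -p pics; ls; python3 - <<'E'
from plant import read_state, read_camera
import cv2,numpy as np
np.set_printoptions(precision=4,suppress=True)
for n in ("top","side"):
    c=read_camera(n); cv2.imwrite(f"pics/{n}0.png",c["frame"][:,:,::-1])
    np.savez(f"{n}0.npz",**c)
    print(n,{k:v for k,v in c.items() if k!="frame"})
print(read_state())
E
```

```text
pics
top {'vertical_fov': 54.16190519316811, 'cx': 319.762517080132, 'cy': 240.72997782469153, 'dist_coeffs': array([-0.0719,  0.    ,  0.    ,  0.    ,  0.    ]), 'world_from_camera': array([[-0.0161, -0.9822,  0.1873,  0.4033],
       [-0.9998,  0.0184,  0.0106, -0.0174],
       [-0.0139, -0.1871, -0.9822,  0.9997],
       [ 0.    ,  0.    ,  0.    ,  1.    ]])}
side {'vertical_fov': 55.788245679186694, 'cx': 318.84874149119344, 'cy': 237.29109689484895, 'dist_coeffs': array([0.0341, 0.    , 0.    , 0.    , 0.    ]), 'world_from_camera': array([[-0.7591, -0.5153,  0.3978,  0.2901],
       [-0.6508,  0.589 , -0.4791,  0.3786],
       [ 0.0126, -0.6226, -0.7825,  0.6522],
       [ 0.    ,  0.    ,  0.    ,  1.    ]])}
{'t': 0.1, 'q': array([-1.3174,  0.1311,  1.4891, -0.    ,  1.523 , -0.0854]), 'dq': array([ 0.0001, -0.0024, -0.0029, -0.001 , -0.0008,  0.0012]), 'joint_torque': array([  0.001 , -56.1342, -49.3093,   0.077 ,   0.0293,  -0.0001]), 'tool_pos': array([ 0.1993, -0.5654,  0.2177]), 'orientation': array([-3.095 , -0.5294,  0.0002]), 'force': array([-0.2861, -0.3006, -0.4878]), 'wrist_torque': array([-0.0285, -0.0101, -0.0309]), 'opening': 0.0929627532981474}
```

View pics/top0.png

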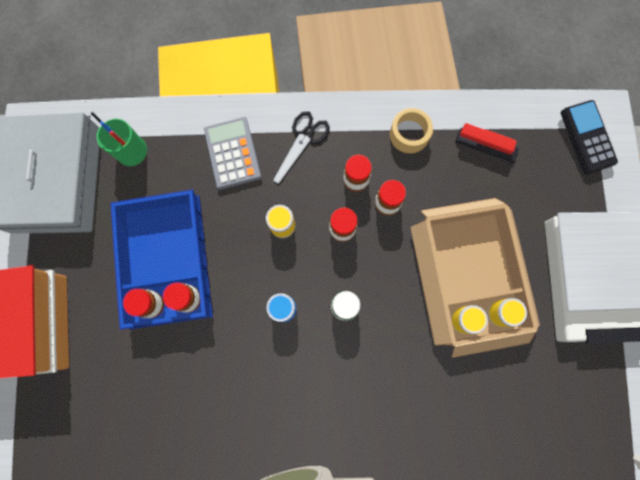

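View pics/side0.png

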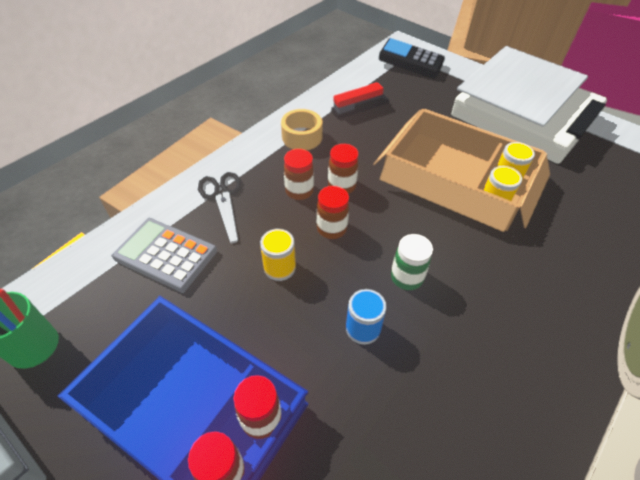

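The top view shows three brown jars with red lids, at (343,220), (358,165) and (391,192), plus the yellow tin at (280,218). Also visible are the blue tin (281,307), the green jar (346,305), the crate on the left and the carton on the right. Next I'll measure these.

```bash
cat > h.py <<'E'
import numpy as np,cv2
from scipy.optimize import least_squares
np.set_printoptions(precision=4,suppress=True)
def proj(c,P):
    T=np.linalg.inv(c["world_from_camera"]); f=240/np.tan(np.radians(float(c["vertical_fov"]))/2)
    K=np.array([[f,0,float(c["cx"])],[0,f,float(c["cy"])],[0,0,1]])
    return cv2.projectPoints(np.asarray(P,float).reshape(-1,3),cv2.Rodrigues(T[:3,:3])[0],T[:3,3],K,c["dist_coeffs"])[0].reshape(-1,2)
def unproj(c,uv,z):
    f=240/np.tan(np.radians(float(c["vertical_fov"]))/2)
    K=np.array([[f,0,float(c["cx"])],[0,f,float(c["cy"])],[0,0,1]])
    n=cv2.undistortPoints(np.array(uv,float).reshape(-1,1,2),K,c["dist_coeffs"]).reshape(-1,2)
    M=c["world_from_camera"]; d=np.c_[n,np.ones(len(n))]@M[:3,:3].T; o=M[:3,3]
    return o+d*((z-o[2])/d[:,2])[:,None]
def cyl(x,y,r,z0,z1):
    a=np.linspace(0,2*np.pi,60)
    return np.array([[x+r*np.cos(t),y+r*np.sin(t),z] for z in(z0,z1) for t in a])
def hullc(c,P):
    h=cv2.convexHull(proj(c,P).astype(np.float32)); m=cv2.moments(h); return np.array([m["m10"],m["m01"]])/m["m00"]
def blobs(c,col):
    hsv=cv2.cvtColor(c["frame"],cv2.COLOR_RGB2HSV)
    H,S,V=[hsv[...,i].astype(int) for i in range(3)]
    m={"red":((H<6)|(H>174))&(S>200)&(V>110),"yellow":(H>21)&(H<32)&(S>200)&(V>120)}[col]
    n,l,s,ce=cv2.connectedComponentsWithStats(m.astype(np.uint8))
    return [(s[i],ce[i]) for i in range(1,n) if 150<s[i][4]<4000]
E
python3 - <<'E'
from h import *
T=dict(np.load("top0.npz"));S=dict(np.load("side0.npz"))
for n,c in(("top",T),("side",S)):
  for col,dim in(("red",(.026,.07,.085)),("yellow",(.027,.073,.075))):
    for s,ce in blobs(c,col):
        g=unproj(c,[ce],dim[2])[0,:2]
        r=least_squares(lambda p:hullc(c,cyl(*p,*dim))-ce,g).x
        print(n,col,s,ce,r, "R",np.hypot(*r))
im=T["frame"][130:330,240:440,::-1]; cv2.imwrite("pics/crop.png",cv2.resize(im,(600,600),interpolation=cv2.INTER_CUBIC))
for n,b in(("crate",(90,170,140,170)),("carton",(400,180,150,190))):
    x,y,w,h=b; cv2.imwrite(f"pics/{n}.png",cv2.resize(T["frame"][y:y+h,x:x+w,::-1],None,fx=3,fy=3,interpolation=cv2.INTER_CUBIC))
E
```

```text
top red [346 156  24  25 444] [357.8288 168.6644] [ 0.7289 -0.0884] R 0.7342051838193054
top red [380 181  25  26 478] [391.8577 193.4603] [ 0.6744 -0.156 ] R 0.6922550580382623
top red [331 209  26  26 489] [343.4663 221.1554] [ 0.6183 -0.0559] R 0.6207987786622887
top red [164 284  27  25 539] [177.0668 296.0742] [0.473  0.2765] R 0.5478861905387176
top red [124 290  28  26 561] [137.1996 302.1586] [0.4618 0.3569] R 0.5836429217229708
top yellow [270 209  19  18 153] [278.3725 216.9935] [0.6306 0.0758] R 0.6351269012206257
top yellow [504 302  20  21 293] [513.2082 311.8157] [ 0.4304 -0.3858] R 0.5780266720426948
top yellow [464 310  20  20 203] [473.4335 318.9113] [ 0.4186 -0.3055] R 0.5182781583234117
side red [331 145  26  19 394] [343.7284 153.4695] [ 0.6794 -0.159 ] R 0.6977099758558121
side red [286 150  26  17 317] [299.2303 158.4479] [ 0.7333 -0.0928] R 0.7391163223135875
side red [319 186  29  23 527] [332.74   197.2201] [ 0.6224 -0.0572] R 0.6250439249582621
side red [ 235  376   41   44 1391] [255.0252 397.555 ] [0.4753 0.2746] R 0.5489612861618794
side red [ 189  433   46   47 1726] [211.6738 456.9589] [0.4643 0.3546] R 0.5842587133273461
side yellow [508 144  24  15 256] [519.4688 150.7305] [ 0.4327 -0.3907] R 0.5830430859670813
side yellow [498 155  31  21 159] [512.9874 165.1384] [ 0.4238 -0.3449] R 0.5464314864300344
side yellow [494 168  25  16 300] [506.14   175.5567] [ 0.4206 -0.3108] R 0.5229870276735841
side yellow [484 180  32  20 212] [498.0519 191.0236] [ 0.4133 -0.265 ] R 0.4909961013623474
side yellow [264 231  27  21 435] [276.7379 241.2506] [0.6304 0.0752] R 0.6348408219678233
side yellow [263 252  32  25 493] [278.9452 265.432 ] [0.5948 0.1072] R 0.6043593905331114
```

View pics/crop.png

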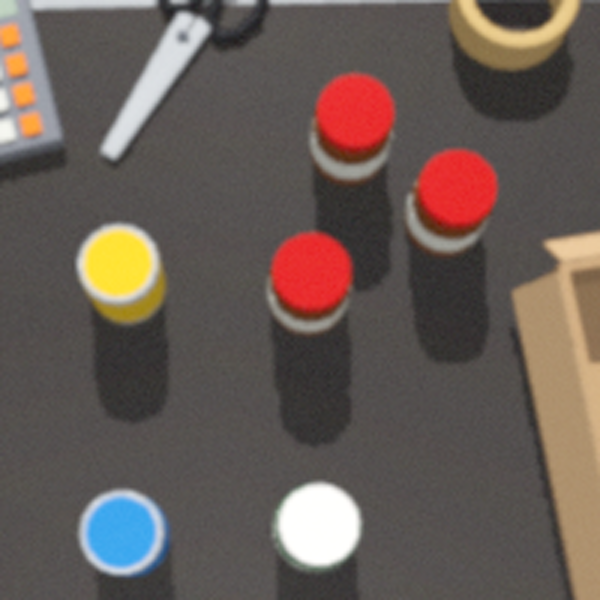

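View pics/crate.png

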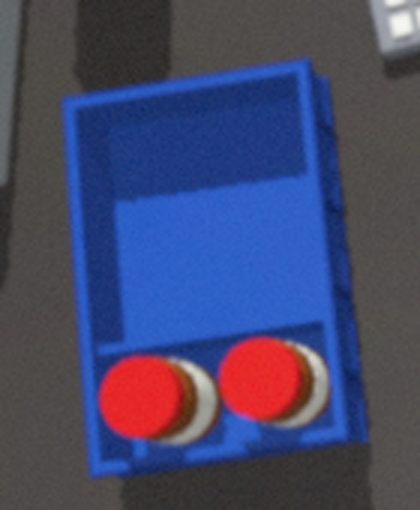

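View pics/carton.png

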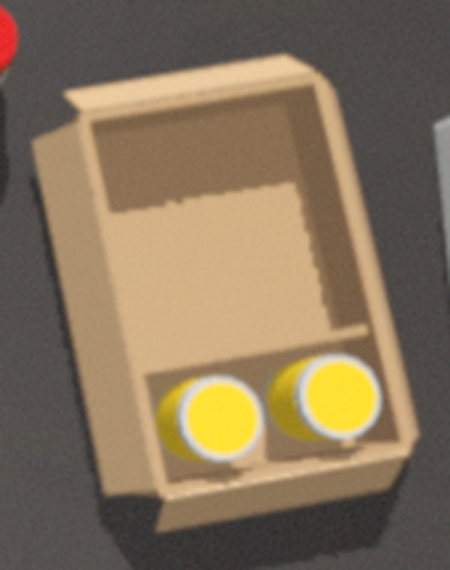

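The three candidate jars are (343,221), (358,168) and (392,193). The crop confirms all three look identical. The one at (343,221) is nearest the base, R = 0.62 m against 0.69 and 0.73, so that is the target. Now I'll fit the boxes.

```bash
python3 - <<'E'
from h import *
T=dict(np.load("top0.npz"));S=dict(np.load("side0.npz"))
loc=np.array([[.13,.086],[.13,-.086],[-.13,-.086],[-.13,.086]])
pts={"crate":np.array([[65,100],[308,60],[348,440],[92,478]])/3+[90,170],
"carton":np.array([[80,112],[325,76],[412,443],[160,495]])/3+[400,180]}
L=[T["frame"][:,:,::-1].copy(),S["frame"][:,:,::-1].copy()]
for n,uv in pts.items():
    W=unproj(T,uv,.065)[:,:2]
    f=lambda p:(loc@np.array([[np.cos(p[2]),np.sin(p[2])],[-np.sin(p[2]),np.cos(p[2])]])+p[:2]-W).ravel()
    r=least_squares(f,[*W.mean(0),0]); p=r.x
    R=np.array([[np.cos(p[2]),-np.sin(p[2])],[np.sin(p[2]),np.cos(p[2])]])
    print(n,p,"deg",np.degrees(p[2]),"res mm",r.fun*1e3,"free",R@[.04,0]+p[:2])
    for im,c in zip(L,(T,S)):
        for q,z in((loc,.065),(np.array([[.124,.08],[.124,-.08],[-.044,-.08],[-.044,.08]]),.006)):
            Q=proj(c,np.c_[q@R.T+p[:2],np.full(4,z)])
            cv2.polylines(im,[np.round(Q*16).astype(int)],True,(0,255,0),1,shift=4)
for im,c in zip(L,(T,S)):
    for x,y,r,h in((.6205,-.0567,.028,.085),(.6305,.0755,.027,.075)):
        for z in(0,h):
            a=cyl(x,y,r,z,z)[:60]; cv2.polylines(im,[np.round(proj(c,a)*16).astype(int)],True,(255,0,255),1,shift=4)
cv2.imwrite("pics/fitT.png",cv2.resize(L[0][130:370,90:550],None,fx=1.7,fy=1.7));cv2.imwrite("pics/fitS.png",L[1])
E
```

```text
crate [0.5513 0.3251 0.1366] deg 7.824939518545154 res mm [-1.4097 -1.1736 -2.6676  0.9097  1.9218  1.2568  2.1555 -0.9928] free [0.5909 0.3305]
carton [ 0.5106 -0.3317  0.1471] deg 8.430220280276584 res mm [ 0.3521 -0.4996  2.9482  1.2898 -3.5548 -0.2685  0.2545 -0.5217] free [ 0.5501 -0.3259]
```

View pics/fitT.png

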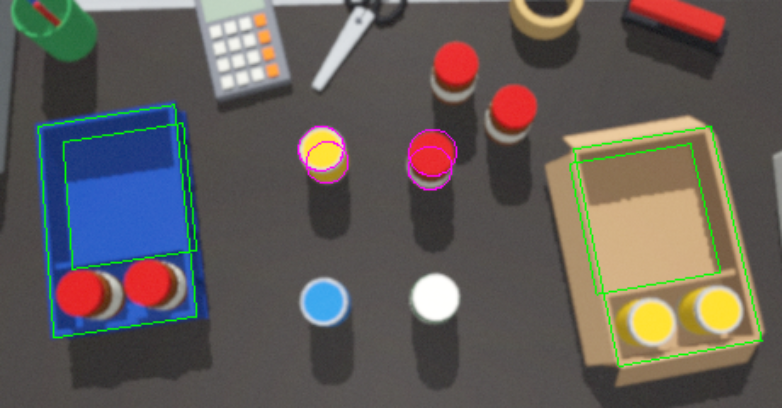

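View pics/fitS.png

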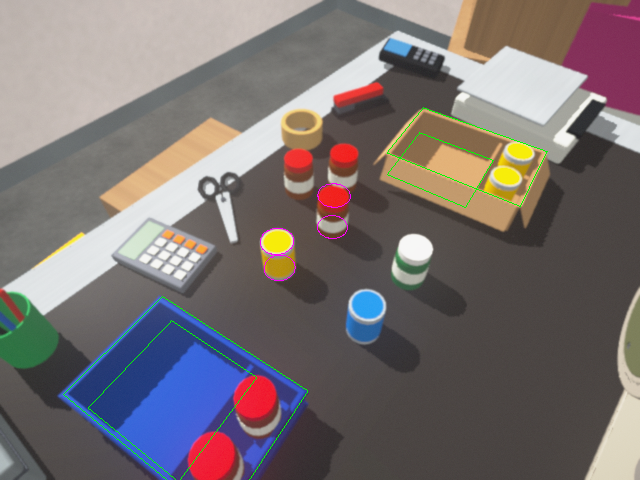

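The fits overlay well in both views. Jar at (0.6205, -0.0567), tin at (0.6305, 0.0755), and both boxes turned about 8°, so I'll hold the jaws along the boxes' y (yaw -82°) throughout. Next is a helper that converts world goals into move numbers.

```bash
cat > go.py <<'E'
import sys,numpy as np
from plant import read_state
from scipy.spatial.transform import Rotation as R
np.set_printoptions(precision=3,suppress=True)
# args: x,y,z[,yawdeg of tool y]; prints scaled shift and turn from the present pose
s=read_state(); p=s["tool_pos"]; A=R.from_rotvec(s["orientation"])
print("t",s["t"],"pos",p,"F",s["force"],"open",s["opening"],"q",s["q"])
for a in sys.argv[1:]:
    v=[float(k) for k in a.split(",")]; yw=np.radians(v[3] if len(v)>3 else -82)
    y=np.array([np.cos(yw),np.sin(yw),0]); z=np.array([0,0,-1.]); x=np.cross(y,z)
    B=R.from_matrix(np.c_[x,y,z]); d=A.inv().apply(np.array(v[:3])-p)
    print(a,"->",(d/.5),(A.inv()*B).as_rotvec()/(np.pi/2),"dist mm",np.linalg.norm(d)*1e3)
E
python3 go.py .44,-.27,.215 .6205,-.0567,.215
```

```text
t 0.1 pos [ 0.199 -0.565  0.218] F [-0.286 -0.301 -0.488] open 0.0929627532981474 q [-1.317  0.131  1.489 -0.     1.523 -0.085]
.44,-.27,.215 -> [ 0.65  -0.397  0.006] [-0.001  0.     0.127] dist mm 381.044847318782
.6205,-.0567,.215 -> [ 1.133 -0.68   0.007] [-0.001  0.     0.127] dist mm 660.4357990766695
```

Request:
jog_arm:
  motion: [1, 0.06, -0.037, 0, 0, 0, 0.03, 1, 0.15, -0.092, 0, 0, 0, 0.08, 1, 0.24, -0.147, 0, 0, 0, 0.127, 1, 0.33, -0.202, 0, 0, 0, 0.127, 1, 0.42, -0.257, 0, 0, 0, 0.127, 1, 0.51, -0.312, 0, 0, 0, 0.127, 1, 0.6, -0.367, 0, 0, 0, 0.127, 1, 0.65, -0.397, 0.005, 0, 0, 0.127]
  grip_force: 25

```text
t: 0.9
tool_pos: [0.4409, -0.2681, 0.2157]
orientation: [-3.132, -0.219, -0.0]
force: [0.9, -0.8, 1.1]
opening: 0.0927
```

```bash
python3 go.py .6205,-.0567,.13 .6205,-.0567,.215
```

```text
t 0.9 pos [ 0.441 -0.268  0.216] F [ 0.89  -0.761  1.07 ] open 0.09271303489166613 q [-0.647 -0.096  1.722  0.001  1.516  0.785]
.6205,-.0567,.13 -> [ 0.414 -0.369  0.172] [-0.001 -0.    -0.   ] dist mm 290.33146111227836
.6205,-.0567,.215 -> [ 0.415 -0.369  0.002] [-0.001 -0.    -0.   ] dist mm 277.402044356598
```

Request:
jog_arm:
  motion: [1, 0.06, -0.053, 0, 0, 0, 0, 1, 0.13, -0.116, 0, 0, 0, 0, 1, 0.2, -0.178, 0, 0, 0, 0, 1, 0.27, -0.24, 0, 0, 0, 0, 1, 0.34, -0.303, 0, 0, 0, 0, 1, 0.4, -0.356, 0.04, 0, 0, 0, 1, 0.414, -0.369, 0.11, 0, 0, 0, 1, 0.414, -0.369, 0.17, 0, 0, 0]

```text
t: 1.7
tool_pos: [0.6209, -0.0542, 0.1291]
orientation: [-3.132, -0.224, 0.0]
force: [-0.7, -1.0, 0.1]
opening: 0.0928
```

```bash
python3 go.py .6205,-.0567,.03; python3 - <<'E'
from plant import *
import cv2
for n in("top","side"):
    cv2.imwrite(f"pics/{n}1.png",read_camera(n)["frame"][:,:,::-1])
E
```

```text
t 1.7 pos [ 0.621 -0.054  0.129] F [-0.657 -0.98   0.146] open 0.09278235175521865 q [-0.17   0.249  1.52   0.002  1.374  1.257]
.6205,-.0567,.03 -> [-0.001  0.005  0.198] [-0.001  0.     0.002] dist mm 99.16192848202087
```

View pics/side1.png

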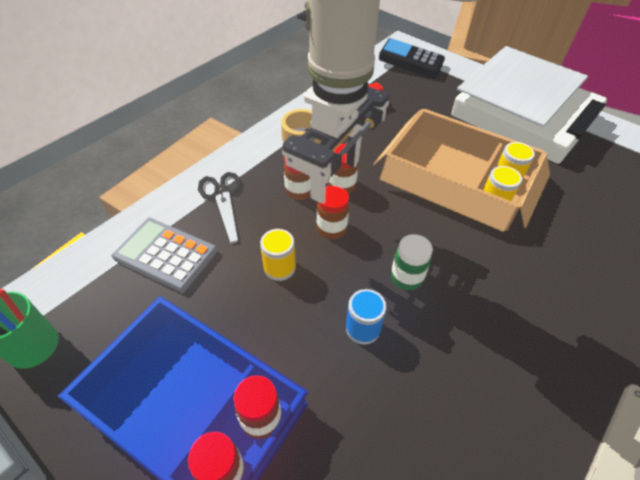

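The side view shows the open gripper centred over the target jar at (333,205), and the neighbouring jars are clear of the fingers. Descending.

Request:
jog_arm:
  motion: [1, -0.001, 0.005, 0.03, 0, 0, 0, 1, -0.001, 0.005, 0.08, 0, 0, 0, 1, -0.001, 0.005, 0.12, 0, 0, 0, 1, -0.001, 0.005, 0.16, 0, 0, 0, 1, -0.001, 0.005, 0.19, 0, 0, 0, 1, -0.001, 0.005, 0.2, 0, 0, 0, 1, -0.001, 0.005, 0.2, 0, 0, 0]

```text
t: 2.5
tool_pos: [0.6149, -0.0576, 0.0244]
orientation: [-3.13, -0.22, 0.017]
force: [-0.6, 0.7, 0.6]
opening: 0.0932
```

Request:
jog_arm:
  motion: [0.3, 0, 0, 0, 0, 0, 0, 0.3, 0, 0, 0, 0, 0, 0, 0.3, 0, 0, 0, 0, 0, 0, 0.3, 0, 0, 0, 0, 0, 0, 0.3, 0, 0, 0, 0, 0, 0, 0.3, 0, 0, 0, 0, 0, 0, 0.3, 0, 0, 0, 0, 0, 0, 0.3, 0, 0, 0, 0, 0, 0]
  grip_force: 25

```text
t: 3.3
tool_pos: [0.6151, -0.0575, 0.0247]
orientation: [-3.13, -0.22, 0.016]
force: [-1.4, 2.0, 3.6]
opening: 0.0554
```

Request:
jog_arm:
  motion: [0.3, 0, 0, -0.01, 0, 0, 0, 0.3, 0, 0, -0.04, 0, 0, 0, 0.3, 0, 0, -0.08, 0, 0, 0, 0.3, 0, 0, -0.13, 0, 0, 0, 0.3, 0, 0, -0.18, 0, 0, 0, 0.3, 0, 0, -0.23, 0, 0, 0, 0.3, 0, 0, -0.27, 0, 0, 0, 0.3, 0, 0, -0.29, 0, 0, 0]

```text
t: 4.1
tool_pos: [0.6178, -0.0583, 0.1732]
orientation: [-3.131, -0.22, 0.01]
force: [-0.1, 0.0, -2.8]
opening: 0.0554
```

```bash
python3 go.py .591,.331,.165 ; python3 - <<'E'
from plant import *
import cv2
for n in("side",):
    cv2.imwrite(f"pics/{n}2.png",read_camera(n)["frame"][:,:,::-1])
E
```

```text
t 4.1 pos [ 0.618 -0.058  0.173] F [-0.112  0.025 -2.802] open 0.05536139894613759 q [-0.178  0.216  1.476  0.001  1.457  1.253]
.591,.331,.165 -> [ 0.056 -0.778  0.019] [-0.002  0.004  0.   ] dist mm 390.3448651452479
```

View pics/side2.png

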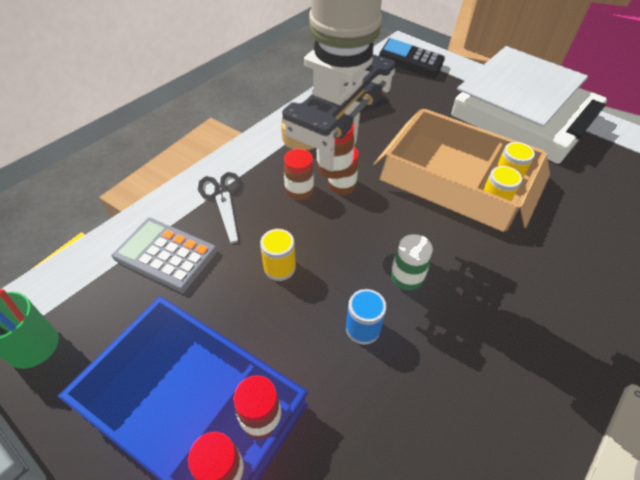

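The jar has lifted and is held at about (337,165). The spot where it stood is empty. Carrying it to the crate.

Request:
jog_arm:
  motion: [0.3, 0.002, -0.03, 0, 0, 0, 0, 0.3, 0.007, -0.09, 0, 0, 0, 0, 0.3, 0.012, -0.16, 0, 0, 0, 0, 0.3, 0.018, -0.23, 0, 0, 0, 0, 0.3, 0.023, -0.3, 0, 0, 0, 0, 0.3, 0.028, -0.37, 0, 0, 0, 0, 0.3, 0.033, -0.44, 0, 0, 0, 0, 0.3, 0.036, -0.48, 0, 0, 0, 0]

```text
t: 4.95
tool_pos: [0.6006, 0.1853, 0.173]
orientation: [-3.13, -0.223, 0.013]
force: [0.5, -0.7, -3.2]
opening: 0.0557
```

```bash
python3 go.py .586,.33,.17 .586,.33,.12
```

```text
t 4.95 pos [0.601 0.185 0.173] F [ 0.549 -0.664 -3.248] open 0.05569443747932549 q [0.215 0.238 1.451 0.005 1.46  1.643]
.586,.33,.17 -> [ 0.012 -0.291  0.007] [-0.003  0.005  0.002] dist mm 145.46708923658989
.586,.33,.12 -> [ 0.013 -0.29   0.107] [-0.003  0.005  0.002] dist mm 154.7811398878399
```

Request:
jog_arm:
  motion: [0.3, 0.002, -0.04, 0, 0, 0, 0, 0.3, 0.005, -0.1, 0, 0, 0, 0, 0.3, 0.008, -0.17, 0, 0, 0.005, 0, 0.3, 0.01, -0.23, 0, 0, 0.005, 0, 0.3, 0.012, -0.27, 0, 0, 0.005, 0, 0.3, 0.012, -0.29, 0.03, 0, 0.005, 0, 0.3, 0.012, -0.29, 0.07, 0, 0.005, 0, 0.3, 0.012, -0.29, 0.1, 0, 0.005, 0]

```text
t: 5.75
tool_pos: [0.5844, 0.3292, 0.1203]
orientation: [-3.131, -0.224, 0.005]
force: [-0.1, -0.7, -2.1]
opening: 0.0558
```

```bash
python3 go.py .586,.33,.05; python3 - <<'E'
from plant import *
import cv2
for n in("side","top"):
    cv2.imwrite(f"pics/{n}3.png",read_camera(n)["frame"][:,:,::-1])
E
```

```text
t 5.75 pos [0.584 0.329 0.12 ] F [-0.093 -0.746 -2.109] open 0.05578690536032515 q [0.435 0.38  1.377 0.004 1.387 1.862]
.586,.33,.05 -> [ 0.004 -0.001  0.141] [-0.002  0.002  0.002] dist mm 70.37123024507413
```

View pics/side3.png

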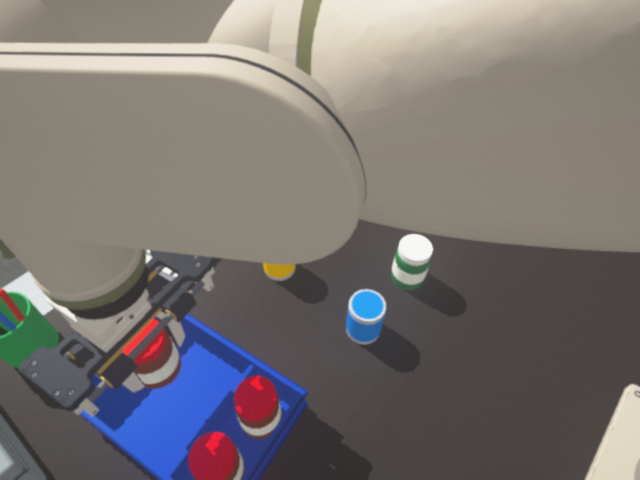

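View pics/top3.png

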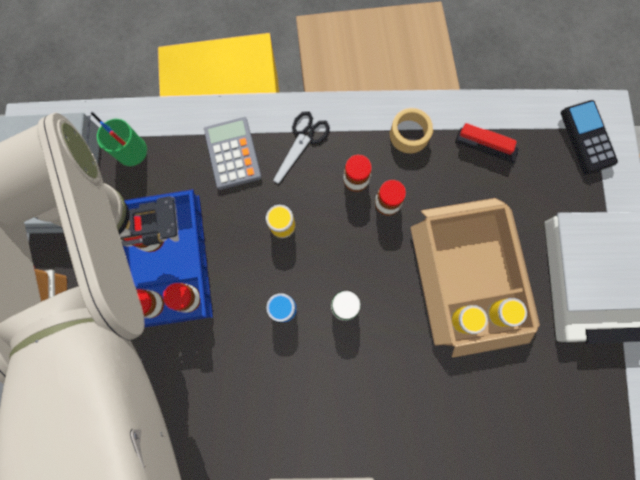

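The jar (155,360 in the side view) hangs over the free cell, clear of the fixed jars. Lowering.

Request:
jog_arm:
  motion: [0.3, 0.004, 0, 0.03, 0, 0.002, 0, 0.3, 0.004, 0, 0.06, 0, 0.002, 0, 0.3, 0.004, 0, 0.09, 0, 0.002, 0, 0.3, 0.004, 0, 0.12, 0, 0.002, 0, 0.3, 0.004, 0, 0.145, 0, 0.002, 0, 0.3, 0.004, 0, 0.16, 0, 0.002, 0, 0.3, 0.004, 0, 0.16, 0, 0.002, 0]

```text
t: 6.55
tool_pos: [0.5835, 0.3279, 0.0367]
orientation: [-3.133, -0.223, 0.01]
force: [-0.4, 0.1, -1.7]
opening: 0.0557
```

```bash
python3 go.py .586,.33,.031
```

```text
t 6.55 pos [0.584 0.328 0.037] F [-0.443  0.055 -1.737] open 0.055651079195760136 q [0.434 0.462 1.433 0.003 1.253 1.862]
.586,.33,.031 -> [ 0.006 -0.003  0.011] [-0.001  0.004  0.001] dist mm 6.587820576285193
```

Request:
jog_arm:
  motion: [0.3, 0.004, 0, 0.004, 0, 0.003, 0, 0.3, 0.004, 0, 0.008, 0, 0.003, 0, 0.3, 0.004, 0, 0.008, 0, 0.003, 0]

```text
t: 6.85
tool_pos: [0.5857, 0.3283, 0.033]
orientation: [-3.133, -0.222, 0.002]
force: [0.3, -0.6, -3.3]
opening: 0.0554
```

Request:
jog_arm:
  motion: [0.3, 0, 0, 0.004, 0, 0, 0, 0.3, 0, 0, 0.005, 0, 0, 0, 0.3, 0, 0, 0.005, 0, 0, 0]

```text
t: 7.15
tool_pos: [0.586, 0.3284, 0.0309]
orientation: [-3.132, -0.222, 0.001]
force: [-0.7, 0.5, -2.0]
opening: 0.0554
```

Request:
jog_arm:
  motion: [0.3, 0, 0, 0.003, 0, 0, 0, 0.3, 0, 0, 0.003, 0, 0, 0, 0.3, 0, 0, 0.003, 0, 0, 0]

```text
t: 7.45
tool_pos: [0.5865, 0.3286, 0.0307]
orientation: [-3.132, -0.222, -0.001]
force: [-2.5, -1.6, 5.2]
opening: 0.0554
```

Contact with the crate floor: the vertical force turned positive at the expected height. Releasing with a partial opening.

Request:
jog_arm:
  motion: [0.65, 0, 0, 0, 0, 0, 0, 0.8, 0, 0, 0, 0, 0, 0, 0.8, 0, 0, 0, 0, 0, 0, 0.8, 0, 0, 0, 0, 0, 0, 0.8, 0, 0, 0, 0, 0, 0]

```text
t: 7.95
tool_pos: [0.5864, 0.3286, 0.0306]
orientation: [-3.132, -0.222, -0.0]
force: [-0.5, 0.9, -0.2]
opening: 0.0741
```

Request:
jog_arm:
  motion: [0.8, 0, 0, -0.02, 0, 0, 0, 0.8, 0, 0, -0.06, 0, 0, 0, 0.8, 0, 0, -0.11, 0, 0, 0, 0.8, 0, 0, -0.17, 0, 0, 0, 0.8, 0, 0, -0.23, 0, 0, 0, 0.8, 0, 0, -0.29, 0, 0, 0, 0.8, 0, 0, -0.32, 0, 0, 0]

```text
t: 8.65
tool_pos: [0.5878, 0.329, 0.1952]
orientation: [-3.13, -0.222, -0.008]
force: [-0.2, -0.1, 1.0]
opening: 0.0745
```

```bash
python3 go.py .6305,.0755,.17;  python3 - <<'E'
from plant import *
import cv2
for n in("side",):
    cv2.imwrite(f"pics/{n}4.png",read_camera(n)["frame"][:,:,::-1])
E
```

```text
t 8.65 pos [0.588 0.329 0.195] F [-0.197 -0.086  0.98 ] open 0.07445655219962267 q [0.433 0.333 1.298 0.001 1.505 1.862]
.6305,.0755,.17 -> [0.013 0.514 0.049] [-0.002 -0.003  0.001] dist mm 258.2709260497033
```

View pics/side4.png

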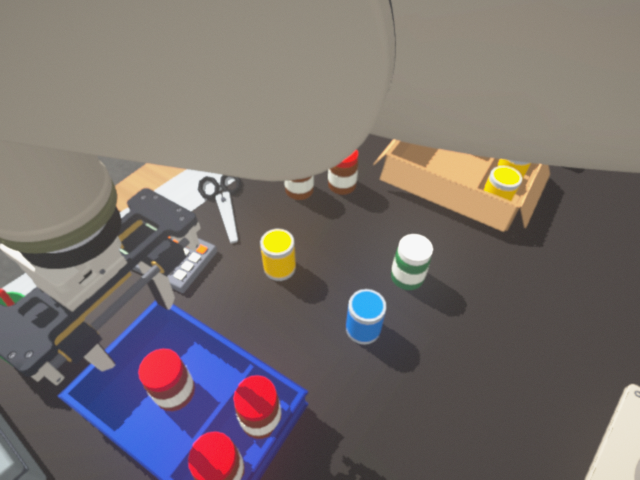

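The jar stands upright in the free cell at (167,378). Now to the tin at (279,255).

Request:
jog_arm:
  motion: [1, 0.002, 0.06, 0, 0, 0, 0, 1, 0.004, 0.14, 0, 0, 0, 0, 1, 0.006, 0.22, 0, 0, 0, 0, 1, 0.008, 0.3, 0, 0, 0, 0, 1, 0.01, 0.38, 0, 0, 0, 0, 1, 0.012, 0.46, 0.02, 0, 0, 0, 1, 0.013, 0.514, 0.07, 0, -0.003, 0, 1, 0.013, 0.514, 0.13, 0, -0.003, 0]

```text
t: 9.5
tool_pos: [0.6327, 0.072, 0.1304]
orientation: [-3.132, -0.216, -0.007]
force: [0.1, 0.6, -0.1]
opening: 0.0929
```

```bash
python3 go.py .6305,.0755,.09;
```

```text
t 9.5 pos [0.633 0.072 0.13 ] F [ 0.073  0.62  -0.148] open 0.09291059955287496 q [0.031 0.278 1.483 0.003 1.377 1.464]
.6305,.0755,.09 -> [-0.004 -0.007  0.081] [-0.001 -0.003 -0.001] dist mm 40.660718445611295
```

Request:
jog_arm:
  motion: [1, -0.004, -0.007, 0.02, 0, -0.003, 0, 1, -0.004, -0.007, 0.05, 0, -0.003, 0, 1, -0.004, -0.007, 0.08, 0, -0.003, 0, 1, -0.004, -0.007, 0.08, 0, -0.003, 0]

```text
t: 9.9
tool_pos: [0.6289, 0.076, 0.088]
orientation: [-3.132, -0.218, 0.006]
force: [0.0, 0.0, -0.2]
opening: 0.093
```

```bash
python3 go.py .6305,.0755,.025;
```

```text
t 9.9 pos [0.629 0.076 0.088] F [ 0.02   0.044 -0.216] open 0.09299736065522979 q [0.038 0.316 1.518 0.002 1.311 1.469]
.6305,.0755,.025 -> [0.003 0.002 0.126] [-0.002  0.002 -0.   ] dist mm 63.01270736422509
```

Request:
jog_arm:
  motion: [1, 0.003, 0.001, 0.03, 0, 0.002, 0, 1, 0.003, 0.001, 0.07, 0, 0.002, 0, 1, 0.004, 0.001, 0.1, 0, 0.002, 0, 1, 0.005, 0.001, 0.12, 0, 0.003, 0, 1, 0.005, 0.001, 0.124, 0, 0.003, 0, 1, 0.005, 0.001, 0.124, 0, 0.003, 0]

```text
t: 10.5
tool_pos: [0.6312, 0.0761, 0.0258]
orientation: [-3.131, -0.218, -0.001]
force: [0.0, 0.3, -0.1]
opening: 0.0928
```

```bash
python3 go.py .6305,.0755,.025;
```

```text
t 10.5 pos [0.631 0.076 0.026] F [ 0.02   0.306 -0.06 ] open 0.09280572891026163 q [0.038 0.387 1.552 0.003 1.202 1.468]
.6305,.0755,.025 -> [-0.002  0.001  0.002] [-0.002 -0.    -0.   ] dist mm 1.2541363062960904
```

Request:
jog_arm:
  motion: [0.3, 0, 0, 0, 0, 0, 0, 0.3, 0, 0, 0, 0, 0, 0, 0.3, 0, 0, 0, 0, 0, 0, 0.3, 0, 0, 0, 0, 0, 0, 0.3, 0, 0, 0, 0, 0, 0, 0.3, 0, 0, 0, 0, 0, 0, 0.3, 0, 0, 0, 0, 0, 0, 0.3, 0, 0, 0, 0, 0, 0]
  grip_force: 25

```text
t: 11.3
tool_pos: [0.6313, 0.076, 0.026]
orientation: [-3.131, -0.218, -0.001]
force: [-0.8, -0.6, 2.3]
opening: 0.0541
```

Request:
jog_arm:
  motion: [0.3, 0, 0, -0.01, 0, 0, 0, 0.3, 0, 0, -0.04, 0, 0, 0, 0.3, 0, 0, -0.08, 0, 0, 0, 0.3, 0, 0, -0.13, 0, 0, 0, 0.3, 0, 0, -0.18, 0, 0, 0, 0.3, 0, 0, -0.23, 0, 0, 0, 0.3, 0, 0, -0.28, 0, 0, 0, 0.3, 0, 0, -0.31, 0, 0, 0]

```text
t: 12.1
tool_pos: [0.6323, 0.0757, 0.1848]
orientation: [-3.131, -0.218, -0.007]
force: [0.1, 0.3, -1.9]
opening: 0.0537
```

```bash
python3 go.py .55,-.14,.185 .5498,-.326,.185;  python3 - <<'E'
from plant import *
import cv2
for n in("side",):
    cv2.imwrite(f"pics/{n}5.png",read_camera(n)["frame"][:,:,::-1])
E
```

```text
t 12.1 pos [0.632 0.076 0.185] F [ 0.147  0.312 -1.865] open 0.053730113991594844 q [0.037 0.241 1.426 0.003 1.47  1.468]
.55,-.14,.185 -> [-0.223  0.404 -0.002] [-0.001 -0.003 -0.   ] dist mm 230.85338232620944
.5498,-.326,.185 -> [-0.275  0.773 -0.004] [-0.001 -0.003 -0.   ] dist mm 410.07146656956587
```

View pics/side5.png

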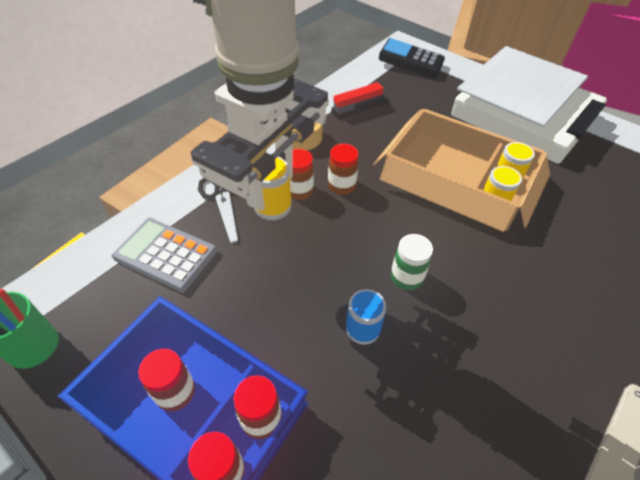

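The tin is held at (272,190), and the jar still stands in the crate at (167,378). Carrying the tin to the carton.

Request:
jog_arm:
  motion: [0.3, -0.016, 0.03, 0, 0, 0, 0, 0.3, -0.05, 0.09, 0, 0, 0, 0, 0.3, -0.088, 0.16, 0, 0, 0, 0, 0.3, -0.127, 0.23, 0, 0, 0, 0, 0.3, -0.165, 0.3, 0, 0, 0, 0, 0.3, -0.204, 0.37, 0, 0, 0, 0, 0.3, -0.22, 0.43, 0, 0, 0, 0, 0.3, -0.226, 0.47, 0, 0, 0, 0]

```text
t: 12.95
tool_pos: [0.5518, -0.1754, 0.1843]
orientation: [-3.132, -0.215, -0.008]
force: [0.6, 0.1, -2.9]
opening: 0.0536
```

```bash
python3 go.py .5498,-.326,.185 .5498,-.326,.12
```

```text
t 12.95 pos [ 0.552 -0.175  0.184] F [ 0.644  0.096 -2.939] open 0.05362620911263272 q [-0.399  0.088  1.597  0.005  1.454  1.034]
.5498,-.326,.185 -> [-0.045  0.298 -0.002] [-0.001 -0.003 -0.002] dist mm 150.66042316202962
.5498,-.326,.12 -> [-0.046  0.298  0.128] [-0.001 -0.003 -0.002] dist mm 163.79398156573632
```

Request:
jog_arm:
  motion: [0.3, -0.008, 0.05, 0, 0, 0, 0, 0.3, -0.018, 0.12, 0, 0, 0, 0, 0.3, -0.029, 0.19, 0, 0, 0, 0, 0.3, -0.038, 0.25, 0, 0, 0, 0, 0.3, -0.046, 0.298, 0, 0, 0, 0, 0.3, -0.046, 0.298, 0.04, 0, -0.003, 0, 0.3, -0.046, 0.298, 0.09, 0, -0.003, 0, 0.3, -0.046, 0.298, 0.127, 0, -0.003, 0]

```text
t: 13.75
tool_pos: [0.5477, -0.326, 0.1172]
orientation: [-3.13, -0.213, 0.004]
force: [-0.9, 0.5, -2.2]
opening: 0.0538
```

```bash
python3 go.py .5498,-.326,.04;  python3 - <<'E'
from plant import *
import cv2
for n in("side","top"):
    cv2.imwrite(f"pics/{n}6.png",read_camera(n)["frame"][:,:,::-1])
E
```

```text
t 13.75 pos [ 0.548 -0.326  0.117] F [-0.907  0.492 -2.215] open 0.05375938561257284 q [-0.618  0.299  1.483  0.002  1.364  0.816]
.5498,-.326,.04 -> [0.004 0.001 0.154] [-0.003  0.001 -0.002] dist mm 77.18972418245012
```

View pics/side6.png

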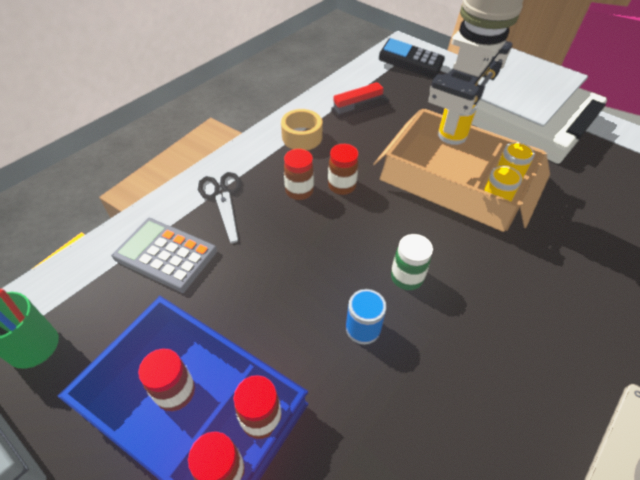

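View pics/top6.png

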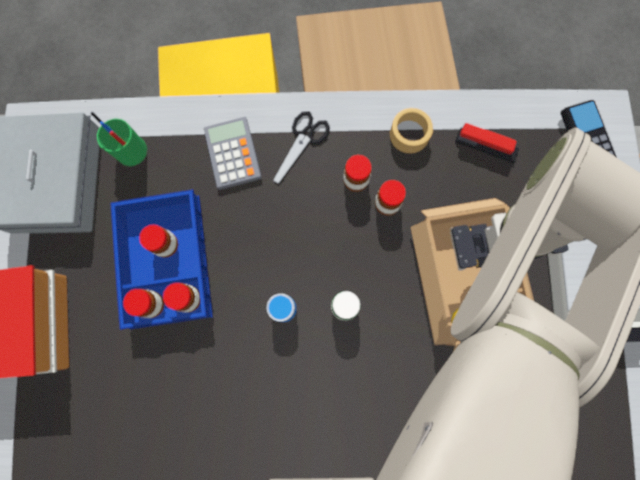

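The tin hangs over the carton's free part (455,125 in the side view). The jar stands in the crate at (155,238) in the top view. Lowering.

Request:
jog_arm:
  motion: [0.3, 0.004, 0, 0.03, 0, 0.001, 0, 0.3, 0.004, 0, 0.06, 0, 0.001, 0, 0.3, 0.005, 0, 0.09, 0, 0.001, 0, 0.3, 0.005, 0, 0.12, 0, 0.002, 0, 0.3, 0.006, 0, 0.145, 0, 0.003, 0, 0.3, 0.006, 0, 0.152, 0, 0.003, 0, 0.3, 0.006, 0, 0.152, 0, 0.003, 0]

```text
t: 14.55
tool_pos: [0.5482, -0.3233, 0.0381]
orientation: [-3.125, -0.214, 0.004]
force: [0.8, 0.7, -1.3]
opening: 0.0535
```

```bash
python3 go.py .5498,-.326,.032
```

```text
t 14.55 pos [ 0.548 -0.323  0.038] F [ 0.846  0.7   -1.297] open 0.05353002619984882 q [-0.616  0.381  1.535  0.005  1.233  0.816]
.5498,-.326,.032 -> [0.002 0.006 0.012] [-0.006  0.001 -0.002] dist mm 6.842942894501335
```

Request:
jog_arm:
  motion: [0.3, 0.002, 0.003, 0.004, -0.006, 0.001, 0, 0.3, 0.002, 0.003, 0.009, -0.006, 0.001, 0, 0.3, 0.002, 0.003, 0.009, -0.006, 0.001, 0]

```text
t: 14.85
tool_pos: [0.5496, -0.3246, 0.0338]
orientation: [3.134, 0.214, -0.0]
force: [-0.4, -0.2, -2.2]
opening: 0.0539
```

Request:
jog_arm:
  motion: [0.3, 0, 0, 0.002, 0, 0, 0, 0.3, 0, 0, 0.003, 0, 0, 0, 0.3, 0, 0, 0.003, 0, 0, 0]

```text
t: 15.15
tool_pos: [0.5496, -0.3246, 0.0323]
orientation: [3.134, 0.214, -0.0]
force: [-1.1, -0.3, -1.8]
opening: 0.054
```

Request:
jog_arm:
  motion: [0.3, 0, 0, 0.002, 0, 0, 0, 0.3, 0, 0, 0.002, 0, 0, 0, 0.3, 0, 0, 0.002, 0, 0, 0]

```text
t: 15.45
tool_pos: [0.5498, -0.3247, 0.0321]
orientation: [3.133, 0.214, 0.0]
force: [-2.7, 1.2, 5.8]
opening: 0.0537
```

Contact (+5.8 N). Releasing and retreating straight up.

Request:
jog_arm:
  motion: [0.65, 0, 0, 0, 0, 0, 0, 0.8, 0, 0, 0, 0, 0, 0, 0.8, 0, 0, 0, 0, 0, 0, 0.8, 0, 0, 0, 0, 0, 0, 0.8, 0, 0, 0, 0, 0, 0]

```text
t: 15.95
tool_pos: [0.5498, -0.3247, 0.0319]
orientation: [3.133, 0.214, 0.0]
force: [0.1, 0.8, 0.7]
opening: 0.0742
```

Request:
jog_arm:
  motion: [0.8, 0, 0, -0.02, 0, 0, 0, 0.8, 0, 0, -0.06, 0, 0, 0, 0.8, 0, 0, -0.11, 0, 0, 0, 0.8, 0, 0, -0.17, 0, 0, 0, 0.8, 0, 0, -0.23, 0, 0, 0, 0.8, 0, 0, -0.29, 0, 0, 0, 0.8, 0, 0, -0.36, 0, 0, 0, 0.8, 0, 0, -0.38, 0, 0, 0]

```text
t: 16.75
tool_pos: [0.5516, -0.3258, 0.2281]
orientation: [3.128, 0.214, 0.01]
force: [0.5, -0.1, 1.3]
opening: 0.0743
```

```bash
python3 go.py .36,-.35,.23;  python3 - <<'E'
from plant import *
import cv2
for n in("side","top"):
    cv2.imwrite(f"pics/{n}7.png",read_camera(n)["frame"][:,:,::-1])
E
```

```text
t 16.75 pos [ 0.552 -0.326  0.228] F [ 0.467 -0.06   1.311] open 0.07432204751767452 q [-0.613  0.227  1.363 -0.001  1.543  0.821]
.36,-.35,.23 -> [-0.386 -0.004 -0.006] [ 0.004 -0.004 -0.002] dist mm 193.08958102649834
```

View pics/side7.png

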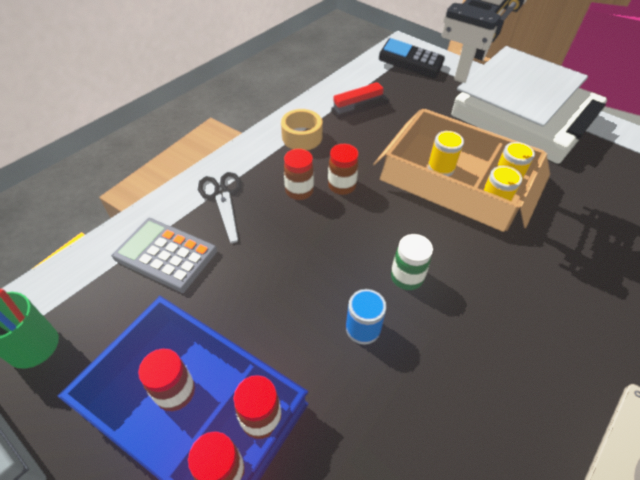

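The tin stands upright in the carton's free part at (446,152), the jar stands in the crate at (167,378), and the arm is clear and touching nothing. Handing in.

```bash
python3 -c "
from plant import *
print(close_job())"
```

```text
the job is handed in; nothing more can be done
None
```

Both goods are back in stock, jar first and then tin, and the job was handed in at about 17 s of the 58 s allowed.

- **Jar:** I took the red-lidded jar nearest the base, 0.62 m away against 0.69 and 0.73 m for the two that look like it. It stands upright in the free part of the blue crate.
- **Tin:** The yellow-banded tin stands upright in the free part of the carton.
- **Setting down:** I lowered each one until the wrist force showed floor contact (about +5 N for the jar, +6 N for the tin). Both contacts came at the height I had worked out, and then I opened the fingers partway to let go.

**Last checks:** The final side picture shows both standing upright. The green jar, blue tin and the other two red-lidded jars look unmoved, and the gripper is about 0.23 m up and clear of everything. I judged this by eye and did not measure the final positions. No check failed or disagreed, except that the jar was gripped about 5 mm off its centre in x, which I corrected when placing it.

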